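Loosen the lens clamp by its knurled wheel

TASK

The microscope objective is to come out of its bench clamp later: loosen the clamp by rolling a fingertip across the top of its knurled wheel, counter-clockwise seen from the wheel's free end so that its top moves towards the robot, until the black index line on the wheel has come round to the pointer for the second time, and stop the wheel there. Pick nothing up: leave the objective standing in the clamp, do not turn the smooth knob at the other end, and leave the other things on the bench where they stand.

Things in the scene. Friction and masses are not known exactly. Their poses are not given: they have to be found in the camera images.
- clamp: Lens clamp fixed to the bench: white base plate 100 (x) x 236 (y) x 16 mm; origin at the centre of its underside, on the bench, z up. Along its y axis: knurled lock wheel at y = -100 mm, white post (78 mm high) with the pointer at -71 mm, steel jaws (tops at 83 mm) round the lens at y = 0, second post at +70 mm, smooth metal knob at +100 mm.
- wheel_top (a point): Fixed point: top of the knurled wheel's rim, mid-width, 94 mm above the bench; axes as clamp. Metal wheel, 48 mm diameter, 30 mm wide along y, axis along y, 24 mm below this point; 24 ribs (2 mm high) across the rim. A fingertip pressing the rim down 3 mm and moved level along x carries the rim along (1 rad per 24 mm). Nothing higher than the rim within 80 mm.
- wheel_axis (a point): Fixed point on the wheel's axis, mid-width, 70 mm above the bench, while the wheel is not pressed. The wheel's shaft is sprung: pushed down, it gives up to 7 mm, starting at about 3 N and gaining 0.9 N per mm, and comes back up when let go. The moving jaw, on the wheel's side of the lens, dips with it.
- pointer (a point): Tip of the small black pointer (3 mm wide, top at 82 mm) on the post beside the wheel's inner face, level with x = 0 of the clamp. The wheel's black index line (6 mm wide, across the rim and down both faces) is at the pointer when it is uppermost on the wheel.
- lock_wheel (a joint): Turn of the knurled wheel, rad; 0: screwed tight (stop), index line uppermost, at the pointer. Grows as it loosens: top of the rim moves to the clamp's -x (towards the robot). Starts at 0.3 to 1.8, past the pointer; the line is next at the pointer at 6.28 (first time) and 12.57 (second). Thread ends at 18.8. Needs 0.025 N m, stays where left. Each turn opens the jaw 2.5 mm.
- smooth_knob (a joint): Turn of the smooth metal knob (40 mm diameter, 26 mm wide, axis along the clamp's y, 46 mm above the bench) at the other end of the clamp, rad; 0 at the start. It is not the lock.
- objective_mid (a point): Centre of the microscope objective that stands upright and loose between the jaws: metal barrel 24 mm in diameter, 46 mm high, from 50 to 96 mm above the bench, tapering at the top.
- spare_objective: Spare objective standing on the bench, 26 mm diameter, 34 mm high; origin at the centre of its underside.
- dropper: Amber dropper bottle, 30 mm diameter, 62 mm high; origin at the centre of its underside.
- eyepiece: Black eyepiece standing on the bench, 34 mm diameter, 50 mm high; origin at the centre of its underside.
- slide_box: Flat grey slide box, 85 x 100 x 27 mm; origin at the centre of its underside.
- beaker: Glass beaker, 68 mm diameter, 85 mm high; origin at the centre of its underside.
- dish: Clear shallow dish, 90 mm diameter, 16 mm high; origin at the centre of its underside.
- jar: Specimen jar, 64 mm diameter, 85 mm high; origin at the centre of its underside.

How it is judged:
On the way, in this order (a step that is already met when the one before it is completed fails the run):
1. the index line has come round to the pointer once (value of joint lock_wheel above 6.28 rad), for 0.05 s.
2. the index line is at the pointer for the second time (value of joint lock_wheel between 12.1664 and 12.9664 rad and velocity of joint lock_wheel between -0.1 and 0.1 rad/s), for 0.2 s.
At the end, for the whole second after the job is handed in: the lock wheel rests at its second time round (12.57 rad, within 0.4 rad), the objective stands upright on its seat in the clamp (within 15 mm, 0.2 rad), the smooth knob is within 0.3 rad of its start, and every other thing is within 30 mm of where it stood (all of step 2 and angle between objective_mid's own z axis and vertical below 0.2 rad and z of objective_mid in the frame of clamp between 0.065 and 0.081 m and horizontal distance between objective_mid and clamp below 0.015 m and value of joint smooth_knob between -0.3 and 0.3 rad and distance of each of spare_objective, dropper, eyepiece, slide_box, beaker, dish, jar from where it was at the start of the episode below 0.03 m); the robot touches nothing.
It fails at once if the objective is lifted or tipped (z of objective_mid in the frame of clamp above 0.085 m or angle between objective_mid's own z axis and vertical above 0.5 rad).
It fails at once if the smooth knob is turned (value of joint smooth_knob above 0.5 rad or value of joint smooth_knob below -0.5 rad).
It fails at once if another thing on the bench is lifted or carried off (height (world z) of any of spare_objective, dropper, eyepiece, slide_box, beaker, dish, jar above 0.015 m or distance of any of spare_objective, dropper, eyepiece, slide_box, beaker, dish, jar from where it was at the start of the episode above 0.05 m).
It also fails if it takes over 67 s, if anything falls off the work surface, if the arm or the gripper's body presses on something with over 40 N, if the wrist force passes 120 N, or if a joint passes its speed limit or range.

ROBOT

A 6-joint arm with a two-finger parallel gripper is mounted at the origin on the work surface. World frame = base frame: x ahead of the robot, y to its left, z up, the work surface at z = 0. Lengths are in m, angles in rad, forces in N, time in s.
With the tool pointing down it reaches from about 0.375 to 0.975 m from the base axis. Payload 3.8 kg.
Tool frame: the origin (TCP) lies on the centre line of the jaws, within the pads' length; the fingertips stand 14 mm ahead of it and the grasp point (between the pads) lies 5 mm behind it; y points along the fingers, x is the direction in which the jaws open and shut, and the axes are right-handed (so a half turn about y gives the same grasp; the last joint's range is limited). The gripper opens to 88 mm and grips with 3 to 60 N. Pads are 18 mm wide; open, the fingers measure 123 mm over their backs; the gripper's body (75 mm by 187 mm) begins 45 mm behind the grasp point.
Start: joints at [-1.171, 0.264, 1.604, -0, 1.274, -0.037], TCP at [0.286, -0.612, 0.253] pointing down, gripper open.
Joint ranges: [-2.63, 2.63], [-0.94, 2.18], [0.31, 2.57], [-1.31, 4.45], [0, 2.66], [-2.55, 2.55]. Speed limits (rad/s): [2.57, 2.57, 3.14, 3.14, 3.14, 3.14].

INTERFACE

Orientations are given as [roll, pitch, yaw] about the fixed x, y, z axes, in that order (R = Rz(yaw) Ry(pitch) Rx(roll)).
In Python, from cell import sensors, imaging, workorder, models gives the robot as it stands.
- The arm moves only by the shell command python3 -m pendant 'ROWS' [OPENING] [FORCE]. ROWS is a JSON object of lists of equal length, an entry for each row: "travel": the shift along the tool's x, y, z in m, a list of three; "roll": the turn about the tool's y in degrees. A call has 1 to 12 rows; each row is the pose to reach, as a shift and turn from the pose commanded when the call began, along the tool's axes at that moment; what a row does not reach only later rows make up. A row lasts 1/8 s, in which the tool goes at most 62.5 mm and 10.7 degrees, less where a joint would pass 70% of its speed; a pose out of reach is approached as far as the arm can. A call with a gripper value outside its range is refused whole. OPENING is the opening in per cent of the stroke, from 0 (shut) to 100 (fully open), set as the call begins (- or left out, the last holds). The fingers move at their own pace and stop on an object; FORCE is the grip in N (left out, the last holds). Time passes only in rows, so rows that repeat a pose let the fingers close. It gives the time, the measured TCP pose, the force and the opening at its end, in the units of the state.
- sensors.read_state(): the state, without advancing time (a new reading comes with each control period).
- imaging.capture(name): name is "scene" or "top" or "wrist"; returns the picture (480x640x3 uint8, red, green, blue); there is no depth.
- imaging.camera_model(name): a dict with "fov_y" (degrees; the focal length in pixels is half the picture's height over the tangent of half this angle, whatever the lens; pixels are square), "cx", "cy" (the principal point, pixels), "rvec" (rotation vector, rad) and "tvec" (3), from world to camera coordinates, as OpenCV has them; the wrist camera has in their place "tool_from_camera" (4x4, takes a point from camera to tool coordinates, whose origin is the TCP and whose axes are the tool frame's). Camera axes: x right, y down, z forward; pixel columns grow to the right and rows downward; lengths in m; the calibration is good to about 2 mm. A picture is of the moment at which its call begins: read the wrist's pose just before it. camera_model takes no time and is no camera call.
- workorder.sign_off(): hands the job in, once; it reports no verdict.
Trained networks look in the newest picture that a camera, given by its name, has taken for a name from the list of things; names that differ only in an ending like _2 or _b are one class to them, and where a whole thing is asked for, a point or a joint stands for the part that bears it (a point fixed in the world has none). Each returns a list of dicts, best first, with "conf" (0 to 1); they miss things now and then, are a little off and sometimes report something else, mostly with a low value. They report only what shows in the picture. A call takes as long as a camera call.
- models.recognise(camera, target): "box" ([left, top, right, bottom] in pixels, round what is visible of it).
- models.mark_of(camera, target): "xy" ([column, row] in pixels: a listed point, or the origin of a listed thing).
The state is a dict: "time": time; "joint_positions": joint angles; "dq": joint speeds; "tau": joint torques, N m; "tool_pos": TCP position; "ee_rot": TCP orientation; "ft_force": force on the tool from outside, world axes, zero at the start; "moment": the same for the moment, N m; "opening": finger opening in m.
Only numpy, scipy, OpenCV 4.12 (cv2) and the standard library are available. Lean on these libraries where they do the work, as an engineer would, in place of code of your own. Each camera call takes 0.05 s, during which the arm holds its last target.

## Working session

There is one attempt and no reset: what is moved stays moved. The work goes in short steps, Python scripts to look and compute and a shell command to move; the robot and the scene stay as the last step left them, time stands still between calls to the robot, and variables do not carry over. Pictures are saved under pics/ and viewed, and the job is handed in when it is done.

```bash
ls; mkdir -p pics
cat > h.py <<'E'
import numpy as np, cv2
from scipy.spatial.transform import Rotation as R
from cell import sensors, imaging, workorder, models
def st():
    s=sensors.read_state(); print({k:(np.round(v,4).tolist()) for k,v in s.items() if k not in('tau','dq')}); return s
def K(m,h=480):
    f=h/2/np.tan(np.radians(m['fov_y'])/2); return np.array([[f,0,m['cx']],[0,f,m['cy']],[0,0,1]])
def cam(name,s=None):
    m=imaging.camera_model(name)
    if 'rvec' in m:
        r=cv2.Rodrigues(np.array(m['rvec'],float))[0]; t=np.array(m['tvec'],float).ravel()
    else:
        T=np.eye(4);T[:3,:3]=R.from_euler('xyz',s['ee_rot']).as_matrix();T[:3,3]=s['tool_pos']
        C=np.linalg.inv(T@np.array(m['tool_from_camera'])); r,t=C[:3,:3],C[:3,3]
    return K(m),r,t,m
def atz(c,uv,z):
    k,r,t,_=c; d=r.T@np.linalg.inv(k)@np.array([uv[0],uv[1],1.]); o=-r.T@t
    return o+d*(z-o[2])/d[2]
def proj(c,p):
    k,r,t,_=c; q=k@(r@np.array(p,float)+t); return q[:2]/q[2]
def snap(name,fn,crop=None,sc=1):
    im=imaging.capture(name); cv2.imwrite('pics/raw_'+fn,im[:,:,::-1])
    o=im[:,:,::-1]
    if crop: o=o[crop[1]:crop[3],crop[0]:crop[2]]
    if sc!=1:o=cv2.resize(o,None,fx=sc,fy=sc,interpolation=cv2.INTER_CUBIC)
    cv2.imwrite('pics/'+fn,o); return im
E
python3 - <<'E'
from h import *
s=st()
for n in('scene','top','wrist'):
    snap(n,n+'0.png'); c=cam(n,s); print(n,c[3])
    for t in ('clamp','wheel_top','wheel_axis','pointer','objective_mid'):
        print(t,[(np.round(d['xy'],1).tolist(),round(d['conf'],2)) for d in models.mark_of(n,t)[:2]])
E
```

```text
pics
{'time': 0.0, 'joint_positions': [-1.1709, 0.2648, 1.6053, 0.0, 1.2737, -0.0369], 'tool_pos': [0.2853, -0.611, 0.2514], 'ee_rot': [-1.5707, 0.0022, -1.134], 'ft_force': [-0.4037, 0.1397, 0.3052], 'moment': [0.0334, -0.013, 0.0201], 'opening': 0.0882}
scene {'fov_y': 54.58694817189108, 'cx': 311.9939088199673, 'cy': 242.9097753676358, 'rvec': array([ 1.96138736,  1.01259241, -0.57451835]), 'tvec': array([-0.35459539, -0.17362456,  1.58362947])}
clamp [([321.1, 260.2], 0.61)]
wheel_top [([284.0, 234.4], 0.81)]
wheel_axis [([284.4, 241.2], 0.74)]
pointer [([287.1, 232.1], 0.64), ([320.4, 258.3], 0.61)]
objective_mid [([326.5, 233.1], 0.52), ([285.4, 242.1], 0.49)]
top {'fov_y': 46.25883270219343, 'cx': 320.57902150643525, 'cy': 237.8366300928258, 'rvec': array([ 2.12573259, -2.08642332,  0.23456988]), 'tvec': array([0.0041254 , 0.55431671, 1.52749083])}
clamp [([295.4, 242.3], 0.93)]
wheel_top [([326.7, 250.5], 0.71)]
wheel_axis [([327.0, 252.5], 0.84)]
pointer [([321.9, 249.2], 0.96), ([328.3, 249.5], 0.25)]
objective_mid [([294.7, 236.2], 0.58)]
wrist {'fov_y': 63.25903770229251, 'cx': 318.0914619008265, 'cy': 240.51851032115744, 'tool_from_camera': array([[ 9.99999887e-01, -4.74542387e-04,  7.33639732e-06,
         6.02420928e-04],
       [-1.56474218e-04, -3.15064466e-01,  9.49070260e-01,
        -1.32697793e-01],
       [-4.48062628e-04, -9.49070154e-01, -3.15064505e-01,
         8.31757720e-02],
       [ 0.00000000e+00,  0.00000000e+00,  0.00000000e+00,
         1.00000000e+00]])}
clamp []
wheel_top []
wheel_axis []
pointer []
objective_mid []
```

Run:
```python
from h import *
s=sensors.read_state()
ct=cam('top');cs=cam('scene')
for n,z,a,b in(('clamp',0,(295.4,242.3),(321.1,260.2)),('wheel_top',.094,(326.7,250.5),(284,234.4)),('axis',.07,(327,252.5),(284.4,241.2)),('pointer',.082,(321.9,249.2),(287.1,232.1)),('obj',.073,(294.7,236.2),(326.5,233.1))):
    print(n,atz(ct,a,z).round(4),atz(cs,b,z).round(4))
print(R.from_euler('xyz',s['ee_rot']).as_matrix().round(3))
```

```text
clamp [0.553  0.0881 0.    ] [0.5555 0.0758 0.    ]
wheel_top [ 0.5114 -0.003   0.094 ] [ 0.5176 -0.0104  0.094 ]
axis [ 0.5105 -0.0042  0.07  ] [ 0.5126 -0.0076  0.07  ]
pointer [0.5172 0.0102 0.082 ] [0.4962 0.0116 0.082 ]
obj [0.5548 0.0872 0.073 ] [0.5491 0.0986 0.073 ]
[[ 0.423  0.     0.906]
 [-0.906 -0.     0.423]
 [ 0.    -1.     0.   ]]
```

View pics/top0.png

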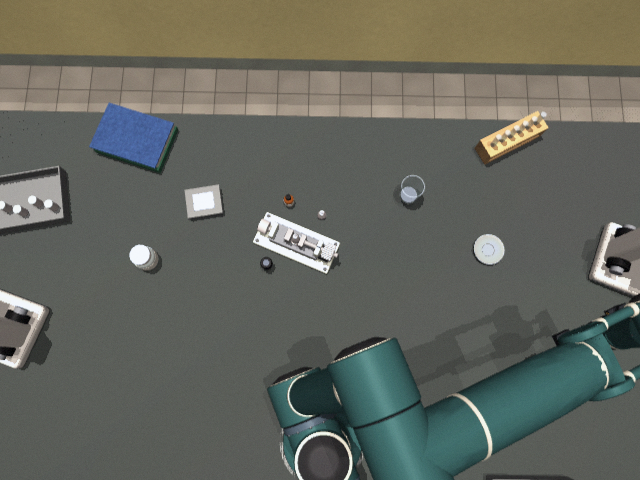

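View pics/scene0.png

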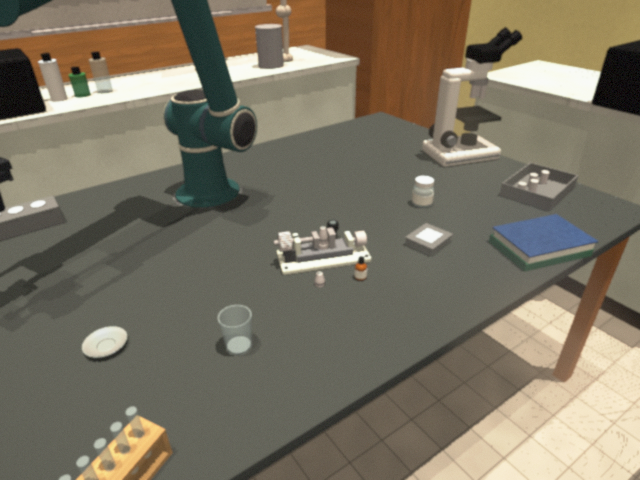

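The top view shows the clamp at about (296,242), with the knurled wheel at its right end (327,252). The smooth knob is at (265,228), and the eyepiece, dropper and spare objective stand close by. The scene camera gives roughly the same wheel position, about (0.514, -0.006). I'll move close and measure with the wrist camera.

```bash
python3 -m pendant '{"travel":[[-0.02,0,0.02],[-0.06,0,0.06],[-0.10,0,0.10],[-0.14,0,0.14],[-0.18,0,0.18],[-0.22,0,0.22],[-0.26,0,0.26],[-0.30,0,0.30],[-0.34,0,0.34],[-0.38,0,0.38],[-0.41,0,0.41],[-0.42,0,0.425]],"roll":[-2,-6,-10,-14,-18,-22,-26,-30,-34,-37,-39,-39.5]}' 0 20
python3 - <<'E'
from h import *
s=st(); snap('wrist','w1.png'); c=cam('wrist',s)
for t,z in (('clamp',0),('wheel_top',.094),('wheel_axis',.07),('pointer',.082),('objective_mid',.073)):
    print(t,[(np.round(d['xy'],1).tolist(),round(d['conf'],2),atz(c,d['xy'],z).round(4)) for d in models.mark_of('wrist',t)[:2]])
E
```

```text
time: 2.4
tool_pos: [0.4934, -0.0493, 0.253]
ee_rot: [-1.571, -0.0, -0.442]
ft_force: [-0.3, -1.3, -0.6]
opening: 0.0004
{'time': 2.4, 'joint_positions': [-0.1499, -0.0796, 1.977, 0.0001, 1.2437, 0.2916], 'tool_pos': [0.4934, -0.0493, 0.253], 'ee_rot': [-1.5706, -0.0005, -0.4415], 'ft_force': [-0.3332, -1.3016, -0.6054], 'moment': [-0.0074, -0.043, 0.0307], 'opening': 0.0004}
clamp [([312.2, 39.2], 0.78, array([0.5512, 0.0819, 0.    ])), ([486.9, 472.0], 0.19, array([ 0.5379, -0.4715,  0.    ]))]
wheel_top [([316.3, 157.7], 0.88, array([ 0.5148, -0.0041,  0.094 ]))]
wheel_axis [([317.3, 155.7], 0.61, array([ 0.5149, -0.0054,  0.07  ])), ([308.8, 13.2], 0.22, array([0.5523, 0.0877, 0.07  ]))]
pointer [([317.1, 127.6], 0.9, array([0.5242, 0.0145, 0.082 ])), ([309.1, 39.1], 0.3, array([0.5447, 0.0708, 0.082 ]))]
objective_mid [([308.4, 10.2], 0.86, array([0.5527, 0.0889, 0.073 ])), ([316.0, 158.6], 0.62, array([ 0.5132, -0.0067,  0.073 ]))]
```

View pics/w1.png

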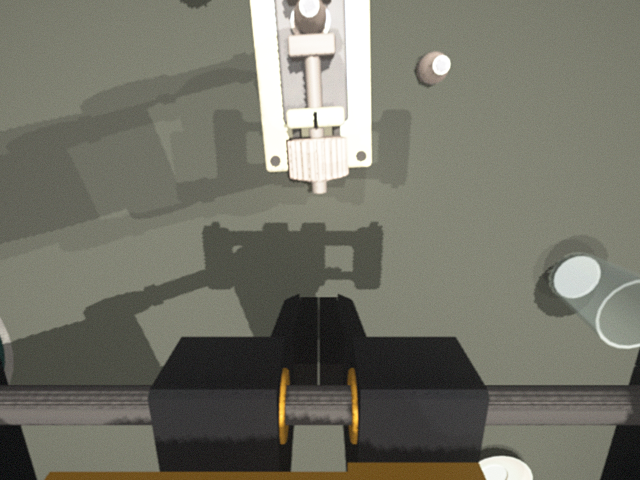

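Wrist view: wheel rim at (317,158), pointer at (317,120), objective at (308,10). The three line up to within about 2.5° of the image's vertical. The index line isn't visible yet, so I'll work out the next approach and zoom in.

Run:
```python
from h import *
s=sensors.read_state(); yaw=-.40
w=np.array([.5148,-.0045,.094]); ex=np.array([np.cos(yaw),np.sin(yaw),0]); ey=np.array([-np.sin(yaw),np.cos(yaw),0])
M=R.from_euler('xyz',s['ee_rot']).as_matrix()
t=w+.024*ex-.003*ey; t[2]=.094+.014+.02
print(t,(M.T@(t-s['tool_pos'])).round(4))
im=cv2.imread('pics/raw_w1.png')[90:210,250:390]; cv2.imwrite('pics/z1.png',cv2.resize(im,None,fx=5,fy=5,interpolation=cv2.INTER_CUBIC))
c=cam('wrist',s); 
for z,p in ((.016,(277,170)),(.016,(371,168)),(.016,(250,0)),(.016,(370,0))): print(atz(c,p,z).round(4))
a=atz(c,(277,170),.016);b=atz(c,(371,168),.016);d=atz(c,(250,0),.016);e=atz(c,(370,0),.016)
print(np.degrees([np.arctan2(*(-(d-a)[:2]*[1,-1])),np.arctan2(*(-(e-b)[:2]*[1,-1])),np.arctan2(*(b-a)[1::-1])]),(a+b)/2,np.linalg.norm(a-b))
```

```text
[ 0.53573721 -0.01660922  0.128     ] [0.0234 0.1246 0.0511]
[ 0.4716 -0.0095  0.016 ]
[ 0.5522 -0.046   0.016 ]
[0.5161 0.1245 0.016 ]
[0.6058 0.0815 0.016 ]
[-18.38741964 -22.79498577 -24.3870602 ] [ 0.51192488 -0.02772777  0.016     ] 0.08848810372532323
```

View pics/z1.png

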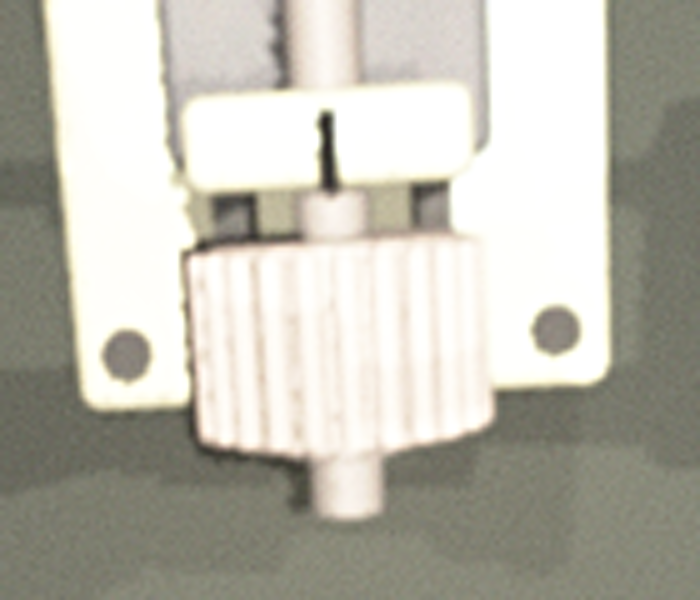

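Zoomed view: ribs fill the top of the wheel and the pointer is a black mark at (325,150) in the zoom. No line on top, only a dark hint at the left edge, so the wheel has started well past the pointer. Next I approach on the +x side, 20 mm above the rim.

```bash
python3 -m pendant '{"travel":[[0.006,0.03,0.012],[0.014,0.07,0.03],[0.02,0.105,0.045],[0.0234,0.1246,0.0511],[0.0234,0.1246,0.0511],[0.0234,0.1246,0.0511]],"roll":[-1,-2,-2.5,-2.5,-2.5,-2.5]}' 0 20
python3 - <<'E'
from h import *
s=st(); snap('wrist','w2.png'); c=cam('wrist',s)
for t,z in (('wheel_top',.094),('pointer',.082)):
    print(t,[(np.round(d['xy'],1).tolist(),round(d['conf'],2),atz(c,d['xy'],z).round(4)) for d in models.mark_of('wrist',t)[:2]])
E
```

```text
time: 3.45
tool_pos: [0.5367, -0.0159, 0.1294]
ee_rot: [-1.57, -0.002, -0.402]
ft_force: [-0.3, -0.9, 0.3]
opening: 0.0005
{'time': 3.45, 'joint_positions': [-0.0759, 0.1148, 2.0219, -0.0003, 1.0032, 0.326], 'tool_pos': [0.5367, -0.0159, 0.1294], 'ee_rot': [-1.5705, -0.0016, -0.4018], 'ft_force': [-0.3184, -0.8987, 0.3276], 'moment': [-0.0578, -0.038, 0.0074], 'opening': 0.0005}
wheel_top [([265.6, 294.4], 0.62, array([ 0.5147, -0.0069,  0.094 ]))]
pointer [([264.3, 241.8], 0.93, array([0.5223, 0.0142, 0.082 ]))]
```

View pics/w2.png

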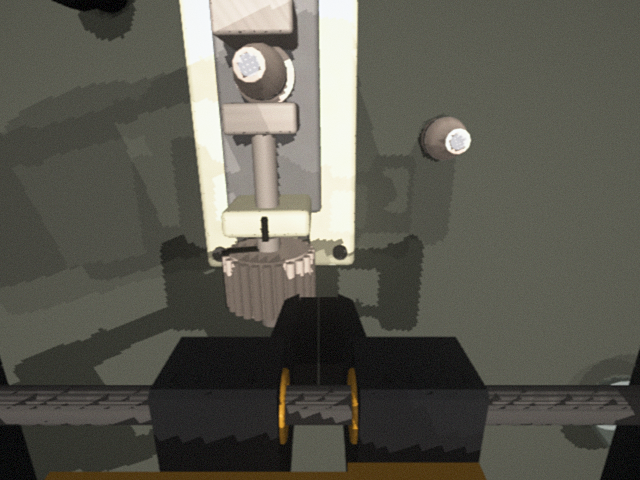

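The index line is now clearly visible on the wheel's inner face. It runs left from the axis at about (240,248), so the angle is about 1.5 rad. First stroke: down, level towards -x, then up.

```bash
cat > look.py <<'E'
from h import *
import sys
n=sys.argv[1]; s=st(); snap('wrist',n+'.png',(140,170,440,350),2.5)
E
python3 -m pendant '{"travel":[[0,0.015,0],[0,0.025,0],[-0.008,0.025,0],[-0.016,0.025,0],[-0.024,0.025,0],[-0.024,0.025,0]],"roll":[0,0,0,0,0,0]}' && python3 look.py a1
```

```text
time: 4.35
tool_pos: [0.5136, -0.0058, 0.1042]
ee_rot: [-1.571, -0.001, -0.4]
ft_force: [-0.7, -2.0, 5.6]
opening: 0.0004
{'time': 4.35, 'joint_positions': [-0.0595, 0.1041, 2.0876, -0.0007, 0.9494, 0.3413], 'tool_pos': [0.5136, -0.0058, 0.1042], 'ee_rot': [-1.5712, -0.0007, -0.4004], 'ft_force': [-0.724, -2.0315, 5.5844], 'moment': [-0.2734, 0.1598, 0.0018], 'opening': 0.0004}
```

View pics/a1.png

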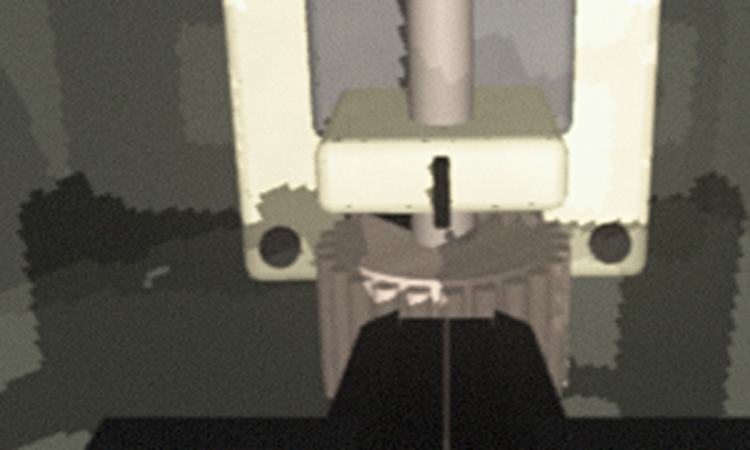

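Contact is good at about 5.5 N, and the line has gone under on the robot side as it should. I'll finish this stroke, lift and go back.

```bash
python3 -m pendant '{"travel":[[-0.008,0,0],[-0.016,0,0],[-0.024,0,0],[-0.024,-0.012,0],[0,-0.015,0],[0.024,-0.01,0],[0.024,0,0],[0.016,0,0],[0.008,0,0],[0,0,0],[-0.008,0,0],[-0.016,0,0]],"roll":[0,0,0,0,0,0,0,0,0,0,0,0]}' && python3 look.py a2
```

```text
time: 5.9
tool_pos: [0.4983, 0.0007, 0.1042]
ee_rot: [-1.571, -0.001, -0.4]
ft_force: [-0.9, -1.0, 4.6]
opening: 0.0004
{'time': 5.9, 'joint_positions': [-0.0482, 0.0756, 2.119, -0.0005, 0.9464, 0.3524], 'tool_pos': [0.4983, 0.0007, 0.1042], 'ee_rot': [-1.5709, -0.0007, -0.4004], 'ft_force': [-0.9152, -0.9694, 4.5766], 'moment': [-0.2612, 0.0673, -0.0193], 'opening': 0.0004}
```

View pics/a2.png

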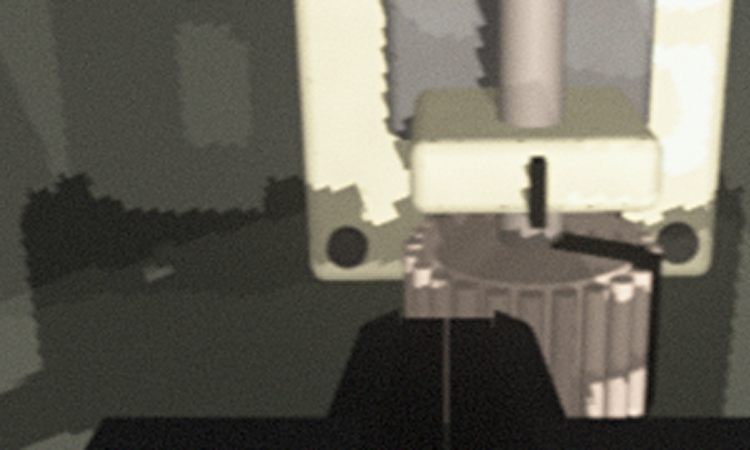

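The line is at the right side, just above horizontal from (555,243) to (655,260), so the angle is about 4.9 rad. That matches roughly 1.8 rad per full stroke. Continuing.

```bash
python3 -m pendant '{"travel":[[-0.008,0,0],[-0.008,-0.012,0],[0.016,-0.015,0],[0.040,-0.01,0],[0.040,0,0],[0.032,0,0],[0.024,0,0],[0.016,0,0],[0.008,0,0],[0,0,0],[-0.008,0,0],[-0.008,-0.012,0]],"roll":[0,0,0,0,0,0,0,0,0,0,0,0]}' && python3 look.py a3
```

```text
time: 7.45
tool_pos: [0.4887, 0.0042, 0.1139]
ee_rot: [-1.572, 0.005, -0.4]
ft_force: [0.3, 0.3, -0.4]
opening: 0.0005
{'time': 7.45, 'joint_positions': [-0.0425, 0.0481, 2.1274, 0.0004, 0.9709, 0.3577], 'tool_pos': [0.4887, 0.0042, 0.1139], 'ee_rot': [-1.5722, 0.0046, -0.4004], 'ft_force': [0.2801, 0.2556, -0.3892], 'moment': [-0.077, -0.0194, 0.0511], 'opening': 0.0005}
```

View pics/a3.png

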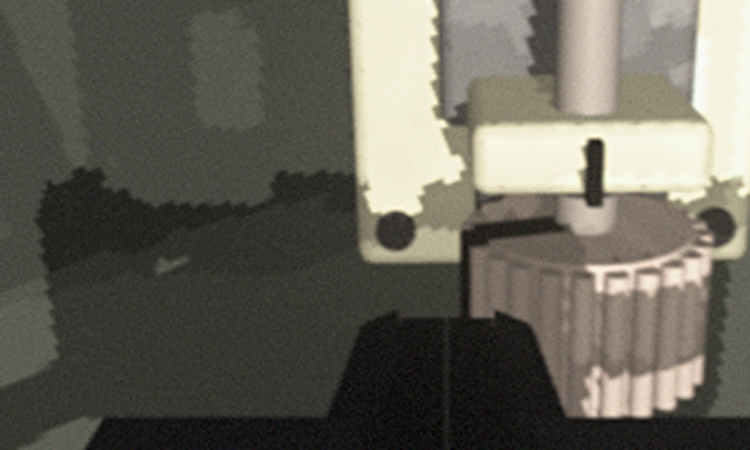

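The line is now on the left, near (470,235), past the pointer for the first time. To get the angle numerically, I'll project a model of the wheel face into the picture.

```bash
cat > ang.py <<'E'
from h import *
yaw=-.40;w=np.array([.5147,-.0055,0]);ex=np.array([np.cos(yaw),np.sin(yaw),0]); ey=np.array([-np.sin(yaw),np.cos(yaw),0])
def table(s,angs,h=.07,r=.024,crop=(140,170),sc=2.5):
    c=cam('wrist',s)
    print('axis',((proj(c,w+.015*ey+[0,0,h])-crop)*sc).round(0),'pointer',((proj(c,w+.029*ey+[0,0,.082])-crop)*sc).round(0))
    for a in angs:
        p=w+.015*ey-ex*np.sin(a)*r+np.array([0,0,h+r*np.cos(a)])
        q=w-.015*ey-ex*np.sin(a)*r+np.array([0,0,h+r*np.cos(a)])
        print(round(a,2),((proj(c,p)-crop)*sc).round(0),((proj(c,q)-crop)*sc).round(0))
E
python3 - <<'E'
from ang import *
table(sensors.read_state(),np.arange(.9,2,.1))
s=dict(tool_pos=[0.4983, 0.0007, 0.1042],ee_rot=[-1.5709, -0.0007, -0.4004])
table(s,np.arange(4.6,5.6,.1),.067)
E
```

```text
axis [569. 213.] pointer [580. 164.]
0.9 [475. 242.] [474. 387.]
1.0 [468. 238.] [467. 382.]
1.1 [461. 234.] [460. 377.]
1.2 [455. 229.] [455. 371.]
1.3 [451. 225.] [451. 365.]
1.4 [449. 221.] [449. 360.]
1.5 [447. 216.] [447. 354.]
1.6 [447. 212.] [447. 348.]
1.7 [448. 208.] [448. 343.]
1.8 [450. 204.] [450. 337.]
1.9 [453. 200.] [453. 332.]
axis [533. 229.] pointer [543. 184.]
4.6 [657. 224.] [647. 364.]
4.7 [661. 228.] [650. 370.]
4.8 [663. 233.] [652. 376.]
4.9 [664. 238.] [653. 383.]
5.0 [663. 243.] [652. 389.]
5.1 [662. 247.] [651. 395.]
5.2 [659. 252.] [648. 401.]
5.3 [654. 257.] [643. 407.]
5.4 [648. 261.] [637. 413.]
5.5 [641. 265.] [630. 418.]
```

Angle now is about 7.55 rad, against about 5.25 before, which agrees with 24 mm per rad. That leaves about 5.0 rad: two full strokes, then a short measured one.

```bash
python3 -m pendant '{"travel":[[0.024,-0.003,0],[0.048,0.002,0],[0.048,0.012,0],[0.040,0.012,0],[0.032,0.012,0],[0.024,0.012,0],[0.016,0.012,0],[0.008,0.012,0],[0,0.012,0],[0,0,0],[0,0,0]],"roll":[0,0,0,0,0,0,0,0,0,0,0]}' && python3 look.py a4
```

```text
time: 8.88
tool_pos: [0.4923, 0.0038, 0.1162]
ee_rot: [-1.57, -0.002, -0.401]
ft_force: [-0.8, 0.1, 0.9]
opening: 0.0006
{'time': 8.875, 'joint_positions': [-0.043, 0.0479, 2.1227, 0.0002, 0.9692, 0.3575], 'tool_pos': [0.4923, 0.0038, 0.1162], 'ee_rot': [-1.57, -0.0017, -0.4007], 'ft_force': [-0.849, 0.1474, 0.8743], 'moment': [-0.0562, -0.0405, -0.0066], 'opening': 0.0006}
```

View pics/a4.png

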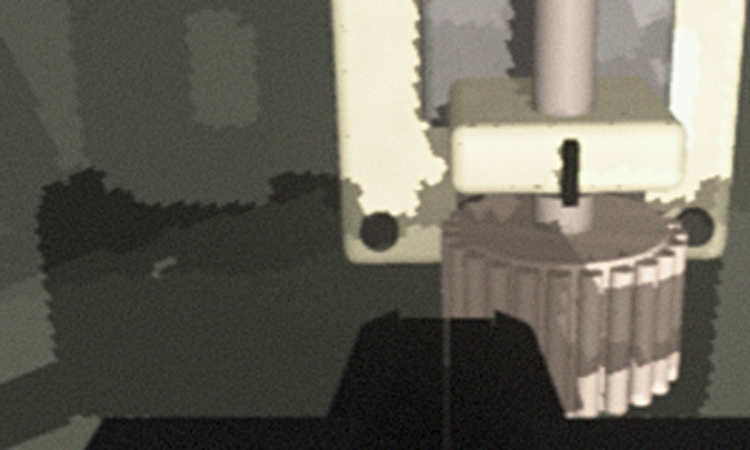

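The line is underneath, out of sight, as expected at about 9.5 rad. One more full stroke should bring it up on the far side, around 11.5.

```bash
python3 -m pendant '{"travel":[[0.024,-0.003,0],[0.048,0.002,0],[0.048,0.012,0],[0.040,0.012,0],[0.032,0.012,0],[0.024,0.012,0],[0.016,0.012,0],[0.008,0.012,0],[0,0.012,0],[0,0,0],[0,0,0]],"roll":[0,0,0,0,0,0,0,0,0,0,0]}' && python3 look.py a5
python3 - <<'E'
from ang import *
table(sensors.read_state(),np.arange(4.6,6,.1))
E
```

```text
time: 10.3
tool_pos: [0.4924, 0.0038, 0.1162]
ee_rot: [-1.57, -0.002, -0.401]
ft_force: [-0.1, -0.3, 0.4]
opening: 0.0005
{'time': 10.3, 'joint_positions': [-0.0431, 0.048, 2.1226, 0.0002, 0.9691, 0.3575], 'tool_pos': [0.4924, 0.0038, 0.1162], 'ee_rot': [-1.57, -0.0017, -0.4007], 'ft_force': [-0.1211, -0.3401, 0.3787], 'moment': [-0.0045, -0.0535, -0.0124], 'opening': 0.0005}
axis [563. 215.] pointer [574. 165.]
4.6 [682. 210.] [671. 345.]
4.7 [685. 214.] [674. 351.]
4.8 [688. 218.] [676. 356.]
4.9 [689. 223.] [677. 362.]
5.0 [689. 227.] [677. 368.]
5.1 [687. 232.] [676. 374.]
5.2 [685. 236.] [673. 379.]
5.3 [681. 240.] [669. 385.]
5.4 [675. 244.] [664. 390.]
5.5 [668. 248.] [657. 395.]
5.6 [660. 252.] [649. 400.]
5.7 [651. 255.] [641. 404.]
5.8 [641. 257.] [631. 407.]
5.9 [629. 260.] [620. 410.]
6.0 [617. 262.] [608. 413.]
```

View pics/a5.png

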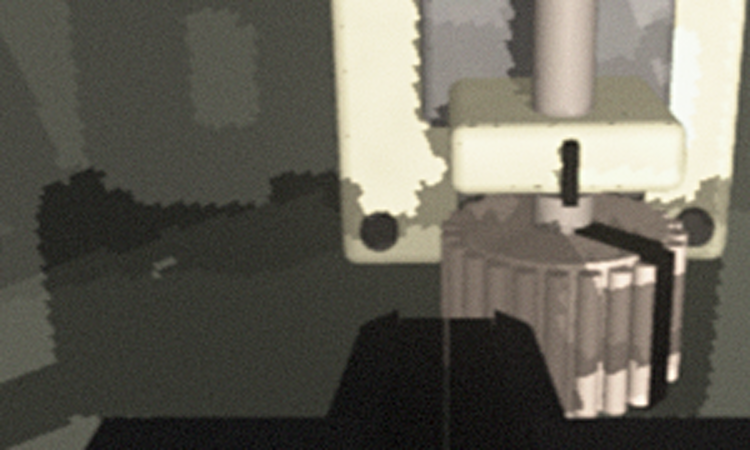

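The line is at (662,250) on the right shoulder: about 5.55, so 11.83 in total. About 0.73 rad remains, or 17.5 mm of rim. I'll press near the top, roll 17.5 mm slowly, hold, then lift.

```bash
python3 -m pendant '{"travel":[[0.033,-0.002,0],[0.033,0.005,0],[0.033,0.012,0],[0.033,0.012,0],[0.029,0.012,0],[0.025,0.012,0],[0.020,0.012,0],[0.0155,0.012,0],[0.0155,0.012,0],[0.0155,0.012,0],[0.0155,-0.002,0],[0.0155,-0.002,0]],"roll":[0,0,0,0,0,0,0,0,0,0,0,0]}' && python3 look.py a6
python3 - <<'E'
from ang import *
table(sensors.read_state(),np.arange(-.6,.7,.1))
E
```

```text
time: 11.85
tool_pos: [0.5062, -0.0023, 0.1178]
ee_rot: [-1.57, -0.001, -0.401]
ft_force: [-0.2, -0.1, -0.2]
opening: 0.0002
{'time': 11.85, 'joint_positions': [-0.0539, 0.0723, 2.0931, 0.0, 0.9752, 0.3469], 'tool_pos': [0.5062, -0.0023, 0.1178], 'ee_rot': [-1.5705, -0.0009, -0.4007], 'ft_force': [-0.1826, -0.149, -0.165], 'moment': [-0.0089, -0.0209, -0.0273], 'opening': 0.0002}
axis [487. 211.] pointer [491. 161.]
-0.6 [568. 249.] [562. 398.]
-0.5 [557. 252.] [552. 401.]
-0.4 [546. 255.] [540. 404.]
-0.3 [533. 256.] [529. 407.]
-0.2 [520. 258.] [516. 408.]
-0.1 [507. 259.] [504. 409.]
-0.0 [493. 259.] [490. 410.]
0.1 [479. 259.] [477. 410.]
0.2 [465. 258.] [464. 408.]
0.3 [452. 257.] [452. 407.]
0.4 [439. 255.] [440. 404.]
0.5 [427. 252.] [428. 401.]
0.6 [415. 250.] [417. 398.]
```

View pics/a6.png

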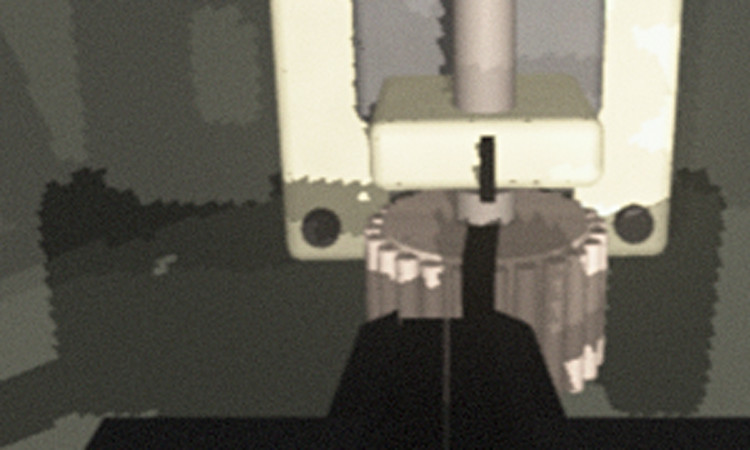

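The line runs from (483,225) to (478,315), directly in line with the pointer at (487,165). That puts the angle within about 0.1 rad of 12.57. I'll retract straight up and check everything.

```bash
python3 -m pendant '{"travel":[[0,-0.02,0],[0,-0.06,0],[0,-0.08,-0.03],[0,-0.10,-0.06],[0,-0.10,-0.06],[0,-0.10,-0.06]],"roll":[0,0,0,0,0,0]}'
python3 - <<'E'
from h import *
s=st(); snap('wrist','f1.png'); snap('top','f2.png')
ct=cam('top'); a=cv2.imread('pics/raw_top0.png');b=cv2.imread('pics/raw_f2.png')
for t in('spare_objective','dropper','eyepiece','slide_box','beaker','dish','jar'):
    print(t,[(np.round(d['xy'],1).tolist(),round(d['conf'],2)) for d in models.mark_of('top',t)[:1]])
d=cv2.absdiff(a,b)[100:290,80:520]; cv2.imwrite('pics/d.png',np.vstack([cv2.resize(cv2.imread('pics/raw_f1.png')[0:240,160:480],(700,525))]))
E
```

```text
time: 12.65
tool_pos: [0.4822, -0.0573, 0.2161]
ee_rot: [-1.571, 0.001, -0.402]
ft_force: [-0.0, -0.3, -0.2]
opening: 0.0004
{'time': 12.65, 'joint_positions': [-0.1699, -0.0708, 2.0385, 0.0006, 1.1752, 0.2314], 'tool_pos': [0.4822, -0.0573, 0.2161], 'ee_rot': [-1.5706, 0.0015, -0.4016], 'ft_force': [-0.0221, -0.2725, -0.1997], 'moment': [0.0528, -0.0899, -0.0135], 'opening': 0.0004}
spare_objective [([319.3, 218.7], 0.59)]
dropper [([290.5, 201.6], 0.53)]
eyepiece [([266.2, 264.3], 0.43)]
slide_box [([207.3, 203.0], 0.74)]
beaker [([405.4, 197.6], 0.6)]
dish [([488.7, 254.9], 0.78)]
jar [([148.1, 259.4], 0.82)]
```

View pics/d.png

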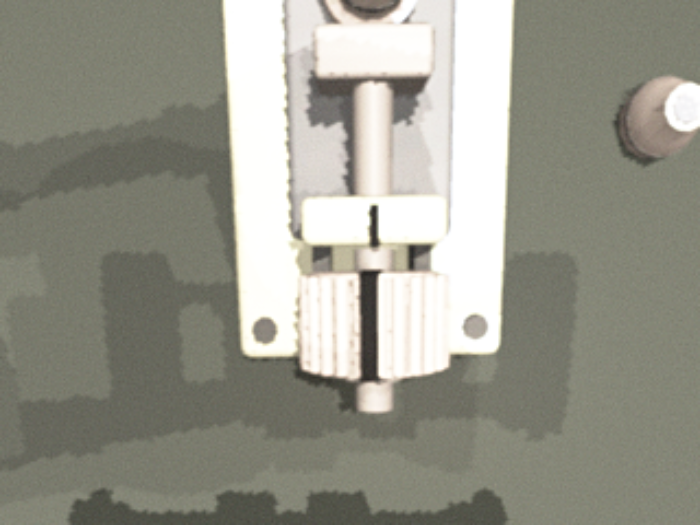

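View pics/f2.png

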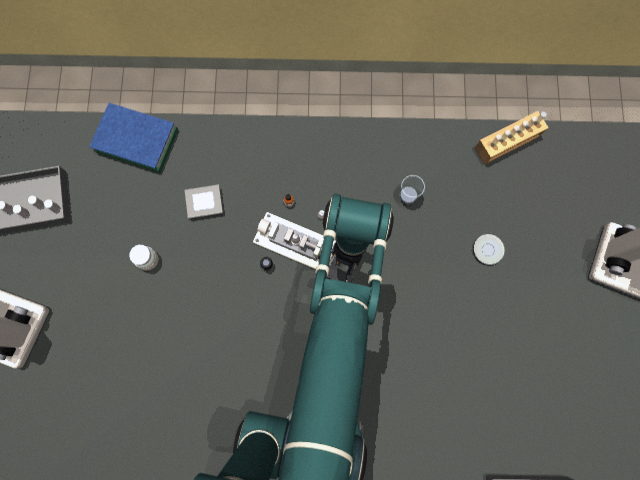

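The line at (370,325) stands at the pointer at (374,225), an offset of about 0.05 rad, and the bench items haven't moved. The objective is only partly in the wrist view, but the top view shows it standing in the jaws. Handing in.

```bash
python3 -c "
from cell import workorder; print(workorder.sign_off())"
```

```text
the job is handed in; nothing more can be done
None
```

I loosened the clamp and stopped the knurled wheel with its index line at the pointer for the second time; the job is handed in. I used the closed fingertips, pressing about 3 mm at about 5 N. They made five full strokes of about 48 mm and one measured stroke of 17.5 mm, all with the top of the rim moving towards the robot.

- **Turn count:** the line was measured at about 1.5, 5.25, 7.55, 11.83 and finally about 12.6 rad. It was out of sight under the wheel after the fourth full stroke, as expected there, and the steps between agree with 1 rad per 24 mm.
- **Final position:** after I lifted clear, the line was within about 0.1 rad of the pointer, well inside the 0.4 rad allowed.
- **Other things:** in the top picture the bench items stand where they were, and I never went near the smooth knob. The wrist force read about zero at the end, so the robot was touching nothing.
- **Less certain:** I checked the objective only in the top picture, where it is small, and at the edge of the last wrist picture. It appeared upright and in place. The arm partly hid the spare objective in the last top picture, but it was clearly in place in the wrist picture.
- **Disagreement:** the scene camera's first marks for the clamp parts were 5–20 mm off the top and wrist ones, so I worked from the wrist camera.

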